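# Tip a slide box flat and shut the dry-storage drawer

## Task

The open drawer of the white dry-storage unit cannot shut because the slide box in it stands on its side. Push the box over near its top with a fingertip so that it lies flat in its compartment with its labelled lid up, then push the drawer fully shut, gently, so that the two vials in it stay upright. Pick nothing up, and leave the other things on the bench where they are.

Things in the scene. Friction and masses are not known exactly. Their poses are not given: they have to be found in the camera images.
- dry_unit: Fixed white dry-storage unit with one drawer, housing 116 deep x 246 wide x 100 mm high. Origin on the bench below the middle of the housing's front face; x points into the housing (the way the drawer shuts), y to the left seen from the front, z up. The opening is 66 mm high above the drawer's floor: too low for the standing box, high enough for the lying box and the vials.
- drawer (a joint): How far the drawer is open, m: 0 fully shut, 0.106 the stop; it starts about 0.10 open. It slides along the unit's x axis, stays where it is left and takes about 2 N to push slowly.
- bay (a point): Middle of the floor of the drawer's wide compartment, 16 mm above the bench; axes as the unit's; moves with the drawer. Inside it measures 104 (x) by 160 mm (y); walls left and rear 30 mm high, divider on the right 26 mm, front panel 68 mm above this floor and 12 mm thick. Right of the 5 mm divider is a 40 mm wide compartment with the vials.
- drawer_pull (a point): Middle of the outer face of the drawer's pull, an aluminium bar 100 mm wide (y), 10 mm high, 8 mm proud of the front panel, 72 mm above the bench. The panel is 246 mm wide and reaches from 8 to 84 mm above the bench.
- box_mid (a point): Centre of the blue slide box, 86 x 92 x 34 mm (x, y, z); z comes out of the labelled lid. It starts near the left wall of the wide compartment, standing 92 mm high on an 86 x 34 side, lid facing left (unit +y, within 3 degrees). Pushed rightwards on the lid near the top it tips about its lower right edge, overbalances at 20 degrees and falls flat; the compartment is just long enough.
- slide_box: The same box (rigid, shut, about 90 g), same axes; origin in the middle of its 86 x 92 mm underside, opposite the lid, 17 mm from its centre.
- vial_a: Screw-cap glass vial, 28 mm in diameter, 56 mm high, standing in the drawer's narrow right-hand compartment, the one nearer the drawer's front. Origin in the middle of its underside, z up along it.
- vial_b: The same kind of vial, behind the first in the narrow compartment. Origin in the middle of its underside, z up along it.
- tape_roll: Bystander: tape roll lying flat on the bench left of the drawer, 94 mm across, 19 mm high. Origin in the middle of its underside.
- marker_red: Bystander: marker lying on the bench left of the unit, before the hotplate, 136 mm long (y), 15 mm high. Origin in the middle of its underside.
- notebook_1: Bystander: notebook lying on the bench at the right, 210 x 152 x 14 mm. Origin in the middle of its underside.
Not all that is in view belongs to the job. What is shaped like the slide_box but brown, green or pink is not meant.

How it is judged:
By the outcome, as a careful person would: the job done as asked, in the order asked, and still so for the second after the job is handed in, with the robot touching nothing.
It also fails if it takes over 51 s, if anything falls off the work surface, if the arm or the gripper's body presses on something with over 40 N, if the wrist force passes 120 N, or if a joint passes its speed limit or range.

## Robot

A 6-joint arm with a two-finger parallel gripper is mounted at the origin on a cart in front of the work surface, level with it; the furniture and walls round the work are solid. World frame = base frame: x ahead of the robot, y to its left, z up, the work surface at z = 0. Lengths are in m, angles in rad, forces in N, time in s.
With the tool pointing down it reaches from about 0.2 to 0.875 m from the base axis. Payload 3.4 kg.
Tool frame: the origin (TCP) lies between the finger pads; the fingertips stand 25 mm ahead of it and the grasp point (between the pads) lies 6 mm ahead of it (r.nose_length is the z of the fingertips in the tool frame, in m); z points along the fingers, x is the direction in which the jaws open and shut, and the axes are right-handed (so a half turn about z gives the same grasp; the last joint's range is limited). The gripper opens to 94 mm and grips with 3 to 60 N. Pads are 16 mm wide; open, the fingers measure 119 mm over their backs; the gripper's body (75 mm by 177 mm) begins 78 mm behind the grasp point.
Start: joints at [-1.337, 0.276, 1.505, -0, 1.361, -0.121], TCP at [0.2, -0.539, 0.23] pointing down, gripper open.
Joint ranges: [-2.89, 2.89], [-0.75, 2.08], [0.22, 2.7], [-1.18, 4.32], [0.11, 2.71], [-2.7, 2.7]. Speed limits (rad/s): [2.57, 2.57, 3.14, 3.14, 3.14, 3.14].

## Interface

Orientations are given as a unit quaternion [w, x, y, z].
In Python, from plant import r, gripper_to, inverse_kinematics, vision, models, telemetry gives the robot as it stands. Calls block until the motion is done:
- r.move_to(position, orientation): joint-space move of the TCP to a pose.
- r.move_l(position, rot=None, vel=0.15, guard=None): straight line of the TCP; rot=None keeps the orientation; vel is the mean speed in m/s. With guard (N) it stops when the force on the tool has changed by that much, and returns True; else False.
- r.movej(angles): joint-space move.
- gripper_to(opening, f_grip=None): finger opening in m; f_grip is the grip in N (None keeps the last); returns when the fingers have stopped.
- r.hold(seconds).
- inverse_kinematics(position, orientation): joint angles nearest the present ones, or None.
- vision.snapshot(name): name is "scene" or "top" or "wrist"; returns the picture (420x560x3 uint8, red, green, blue); there is no depth.
- vision.get_calibration(name): a dict with "fx", "fy", "cx", "cy" (pixels), "position" and "orientation" of the camera in the world. Camera axes: x right, y down, z forward; pixel columns grow to the right and rows downward; lengths in m; the calibration is good to about 2 mm. The wrist camera is an equidistant fisheye: a pixel r from the principal point sees the ray r / f radians off the axis. A picture is of the moment at which its call begins: read the wrist's pose just before it. get_calibration takes no time and is no camera call; for the wrist camera it gives the pose at the moment of the call.
A pose or a line that the arm cannot do raises r.PlanningError and nothing moves.
- r.sign_off(): hands the job in, once; it reports no verdict.
Trained networks look in the newest picture that a camera, given by its name, has taken for a name from the list of things; names that differ only in an ending like _2 or _b are one class to them, and where a whole thing is asked for, a point or a joint stands for the part that bears it (a point fixed in the world has none). Each returns a list of dicts, best first, with "score" (0 to 1); they miss things now and then, are a little off and sometimes report something else, mostly with a low value. They report only what shows in the picture. A call takes as long as a camera call. They do not tell look-alikes from the thing itself.
- models.boxes_of(thing, camera): "at" ([x, y, z] in m, in world coordinates, good to about 4 mm: the middle of the surface that is visible of it).
- models.regions_of(thing, camera): "pixels" (420x560 bool, what is visible of it).
- models.mark_of(thing, camera): "at" ([x, y, z] in m, in world coordinates, good to about 4 mm: a listed point, or the origin of a listed thing).
Readings, each from a call of its own:
- telemetry.current_t(): time.
- telemetry.current_joints(): joint angles.
- telemetry.current_dq(): joint speeds.
- telemetry.current_joint_efforts(): joint torques, N m.
- telemetry.current_ee_pos(): TCP position.
- telemetry.current_tool_rot(): TCP orientation.
- telemetry.current_wrist_force(): force on the tool from outside, world axes, zero at the start.
- telemetry.current_torque(): the same for the moment, N m.
- telemetry.current_opening(): finger opening in m.
Only numpy, scipy, OpenCV 4.12 (cv2) and the standard library are available. Lean on these libraries where they do the work, as an engineer would, in place of code of your own. Each camera call takes 0.05 s, during which the arm holds its last target. There are 200 camera calls.

## Working session

There is one attempt and no reset: what is moved stays moved. The work goes in short steps, each a Python script; the robot and the scene stay as the last script left them, time stands still between calls to the robot, and variables do not carry over. Pictures are saved under pics/ and viewed, about 8 in all and at most 12, crops included, and the job is handed in when it is done.

```bash
mkdir -p pics; ls; cat > h.py <<'E'
from plant import r, gripper_to, inverse_kinematics, vision, models, telemetry
import numpy as np, cv2
from scipy.spatial.transform import Rotation as R
def save(im,n): cv2.imwrite(f'pics/{n}.png',im[:,:,::-1])
def q(Rm): x=R.from_matrix(Rm).as_quat(); return [x[3],x[0],x[1],x[2]]
E
python3 - <<'E'
from h import *
np.set_printoptions(precision=4,suppress=True)
a=vision.snapshot("scene"); b=vision.snapshot("top"); 
save(a,'scene0'); save(b,'top0')
for c in("scene","top"):
  print(c,vision.get_calibration(c))
  for n in ["dry_unit","bay","drawer_pull","box_mid","slide_box","vial_a"]:
    for d in models.mark_of(n,c)[:3]: print(c,n,np.array(d['at']),round(d['score'],2))
print(telemetry.current_t(),telemetry.current_tool_rot())
E
```

```text
pics
scene {'fx': 382.7676623189206, 'fy': 382.7676623189206, 'cx': 279.0289599086481, 'cy': 212.02516029474003, 'position': array([0.1553, 0.5092, 0.5634]), 'orientation': array([ 0.1489, -0.2508,  0.8391, -0.4592])}
scene bay [ 0.5122 -0.0089  0.0156] 0.87
scene drawer_pull [ 0.4381 -0.0326  0.0695] 0.65
scene box_mid [ 0.7113 -0.4418  0.0449] 0.95
scene box_mid [0.5123 0.0286 0.0601] 0.88
scene box_mid [ 0.5966 -0.281   0.0453] 0.82
scene slide_box [ 0.6125 -0.2794  0.051 ] 0.87
scene slide_box [ 0.7266 -0.4365  0.0449] 0.78
scene slide_box [ 0.4616 -0.2355  0.0459] 0.74
scene vial_a [ 0.4781 -0.1108  0.0152] 0.69
scene vial_a [ 0.5146 -0.1228  0.013 ] 0.64
top {'fx': 379.7258231375695, 'fy': 379.7258231375695, 'cx': 273.1659445561023, 'cy': 215.81282188048158, 'position': array([ 0.4785, -0.1528,  1.1527]), 'orientation': array([ 0.0344, -0.701 ,  0.7118, -0.0278])}
top dry_unit [ 0.5613 -0.04   -0.0023] 0.92
top bay [ 0.5078 -0.0124  0.0142] 0.84
top drawer_pull [ 0.4396 -0.0269  0.0713] 0.69
top box_mid [ 0.5988 -0.2832  0.0458] 0.94
top box_mid [ 0.7097 -0.4394  0.0432] 0.8
top box_mid [ 0.4482 -0.2384  0.0471] 0.77
top slide_box [0.5156 0.0066 0.0617] 0.75
top slide_box [ 0.4597 -0.2354  0.0476] 0.64
top slide_box [ 0.617  -0.2785  0.0455] 0.63
top vial_a [ 0.5215 -0.1273  0.0167] 0.66
top vial_a [ 0.4811 -0.1092  0.015 ] 0.39
0.7 [ 0.      0.8208 -0.5712  0.    ]
```

```bash
python3 - <<'E'
import cv2
a=cv2.imread('pics/scene0.png'); b=cv2.imread('pics/top0.png')
cv2.imwrite('pics/b1.png',cv2.resize(b,(784,588),interpolation=cv2.INTER_CUBIC))
cv2.imwrite('pics/a1.png',cv2.resize(a,(784,588),interpolation=cv2.INTER_CUBIC))
E
```

```text
(no output)
```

View pics/b1.png

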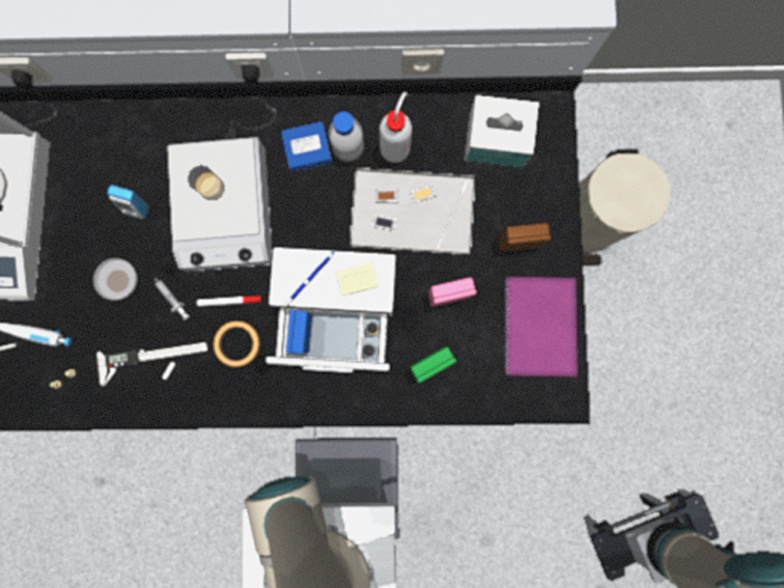

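View pics/a1.png

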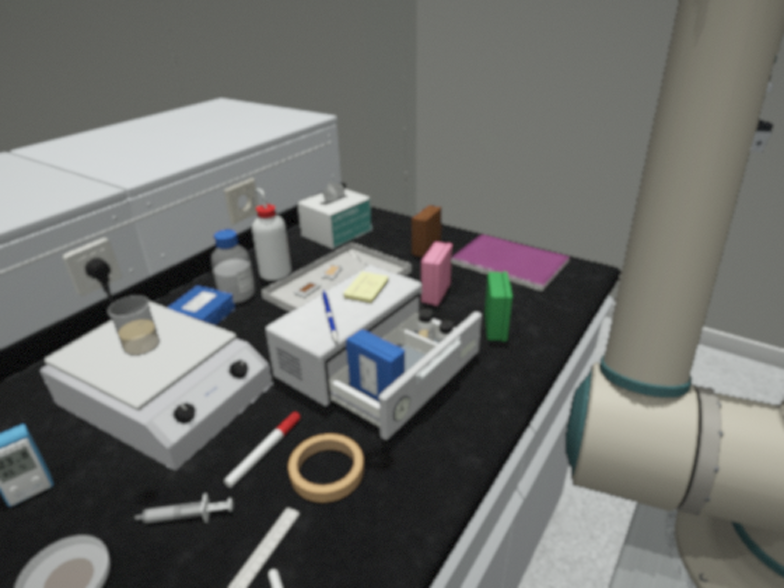

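```bash
cat >> h.py <<'E'
def px2w(c,u,v,z):
    k=vision.get_calibration(c) if isinstance(c,str) else c; o=k['orientation']; Rm=R.from_quat([o[1],o[2],o[3],o[0]]).as_matrix()
    x=np.array([(u-k['cx'])/k['fx'],(v-k['cy'])/k['fy'],1.])
    if k.get('fish'):
        p=x[:2]; t=np.hypot(*p); x=np.array([*(p/t*np.sin(t)),np.cos(t)])
    d=Rm@x; p=np.array(k['position']); return p+d*(z-p[2])/d[2]
E
python3 - <<'E'
from h import *
np.set_printoptions(precision=4,suppress=True)
s=1.4
for n,u,v,z in [("hFL",270,308,.1),("hFR",394,313,.1),("hBL",272,249,.1),("hBR",396,254,.1),("panL",267,367,.084),("panR",388,371,.084),("vialA",369,350,.072),("vialB",372,328,.072)]:
  print(n,px2w("top",u/s,v/s,z))
vision.snapshot("top"); 
for n in("slide_box","drawer","dry_unit","tape_roll"):
  for d in models.regions_of(n,"top")[:5]:
    c,_=cv2.findContours(d['pixels'].astype(np.uint8),0,1)
    c=max(c,key=cv2.contourArea); print(n,round(d['score'],2),(cv2.boxPoints(cv2.minAreaRect(c))).round(1).tolist())
im=vision.snapshot("top")
cv2.imwrite('pics/c1.png',cv2.resize(im[170:280,180:290,::-1],(600,600),interpolation=cv2.INTER_CUBIC))
E
```

```text
hFL [0.5632 0.0803 0.1   ]
hFR [ 0.5494 -0.1662  0.1   ]
hBL [0.6821 0.0768 0.1   ]
hBR [ 0.6678 -0.1722  0.1   ]
panL [0.4461 0.0894 0.084 ]
panR [ 0.4347 -0.1525  0.084 ]
vialA [ 0.477  -0.1147  0.072 ]
vialB [ 0.5214 -0.1214  0.072 ]
slide_box 0.91 [[205.39999389648438, 250.5], [208.1999969482422, 221.3000030517578], [222.60000610351562, 222.60000610351562], [219.8000030517578, 251.8000030517578]]
slide_box 0.86 [[354.70001220703125, 163.1999969482422], [390.3999938964844, 157.3000030517578], [393.20001220703125, 174.3000030517578], [357.5, 180.1999969482422]]
slide_box 0.83 [[291.79998779296875, 261.29998779296875], [318.29998779296875, 245.39999389648438], [325.5, 257.5], [299.0, 273.3999938964844]]
drawer 0.63 [[204.0, 251.5], [207.1999969482422, 219.6999969482422], [224.60000610351562, 221.5], [221.39999389648438, 253.1999969482422]]
drawer 0.56 [[190.6999969482422, 261.79998779296875], [192.8000030517578, 218.39999389648438], [278.8999938964844, 222.60000610351562], [276.79998779296875, 266.0]]
dry_unit 0.93 [[189.6999969482422, 261.20001220703125], [194.8000030517578, 176.10000610351562], [282.70001220703125, 181.5], [277.5, 266.5]]
tape_roll 0.62 [[153.0, 230.0], [186.0, 230.0], [186.0, 260.0], [153.0, 260.0]]
```

View pics/c1.png

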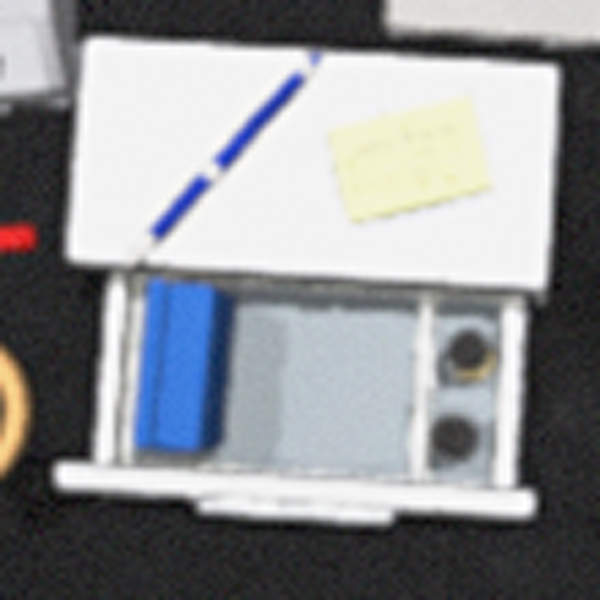

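```bash
python3 - <<'E'
from h import *
np.set_printoptions(precision=4,suppress=True)
k=600/110; yaw=-.054; ux=np.array([np.cos(yaw),np.sin(yaw)]); uy=np.array([-ux[1],ux[0]]); O=np.array([.558,-.0415])
for n,u,v,z in [("boxLB",150,282,.108),("boxLF",137,447,.108),("boxRB",214,284,.108),("boxRF",202,450,.108),("wallinB",137,275,.046),("wallinF",128,465,.046),("divL_F",412,475,.042),("divL_B",420,300,.042),("wallRearish",250,295,.016),("panL",55,475,.084),("panR",535,500,.084),("pullL",197,510,.077),("pullR",393,521,.077),("hFL",65,262,.1),("hFR",546,290,.1)]:
  p=px2w("top",180+u/k-.5,170+v/k-.5,z); d=p[:2]-O; print(n,p,'unit',d@ux,d@uy)
E
```

```text
boxLB [0.5586 0.0394 0.108 ] unit -0.0037689537152809155 0.08079885774151106
boxLF [0.4755 0.0459 0.108 ] unit -0.08714042679624794 0.08280848044806617
boxRB [0.5571 0.0069 0.108 ] unit -0.0035339998382759937 0.04829789670751529
boxRF [0.4735 0.0131 0.108 ] unit -0.08735445610871284 0.05000176283916064
wallinB [0.5672 0.0578 0.046 ] unit 0.0038574440909179613 0.09963753538717479
wallinF [0.4658 0.0625 0.046 ] unit -0.0976760903559282 0.09884697262914191
divL_F [ 0.4582 -0.0886  0.042 ] unit -0.09708987280259518 -0.05237585076403531
divL_B [ 0.5517 -0.0939  0.042 ] unit -0.003464216830839628 -0.052614961092084966
wallRearish [0.5576 0.0011 0.016 ] unit -0.002682370504059173 0.042563870553158564
panL [0.4617 0.0927 0.084 ] unit -0.10343205833326755 0.12878973262832386
panR [ 0.4453 -0.1539  0.084 ] unit -0.1064394889757681 -0.11834070890880871
pullL [0.4425 0.0207 0.077 ] unit -0.11868297602423691 0.05588173194278271
pullR [ 0.4354 -0.0805  0.077 ] unit -0.12030306809393111 -0.04558949018418062
hFL [0.5701 0.0844 0.1   ] unit 0.005325701223583468 0.1263545309395556
hFR [ 0.552  -0.1612  0.1   ] unit 0.0004576253762253032 -0.11983725589701111
```

```bash
cat >> h.py <<'E'
yaw=-.063; ux=np.array([np.cos(yaw),np.sin(yaw)]); uy=np.array([-ux[1],ux[0]]); O=np.array([.558,-.0415])
def U(x,y,z): return [*(O+x*ux+y*uy),z]
X=np.array([*ux,0]); Z=np.array([0,0,-1.]); Q=q(np.c_[X,np.cross(Z,X),Z])
E
python3 - <<'E'
from h import *
np.set_printoptions(precision=4,suppress=True)
print(inverse_kinematics(U(-.045,.13,.235),Q))
r.move_to(U(-.045,.13,.235),Q)
gripper_to(0.0)
k=vision.get_calibration("wrist"); im=vision.snapshot("wrist"); save(cv2.resize(im,(784,588)),'w1'); save(im,'w1raw')
import pickle; pickle.dump(k,open('w1.pkl','wb')); print(k)
for n in ["bay","drawer_pull","box_mid"]:
    for d in models.mark_of(n,"wrist")[:2]: print(n,np.array(d['at']),round(d['score'],2))
print(telemetry.current_t(),telemetry.current_ee_pos(),telemetry.current_opening(),telemetry.current_wrist_force())
E
```

```text
[ 0.0414  0.2042  1.5922 -0.      1.3452  0.1044]
{'fx': 325.19226210127806, 'fy': 325.19226210127806, 'cx': 276.01184419239667, 'cy': 204.31363143389964, 'position': array([0.5256, 0.164 , 0.39  ]), 'orientation': array([ 0.1251,  0.9916, -0.0311, -0.0038])}
5.125 [0.5213 0.0911 0.235 ] 0.00039755312119218403 [-0.2467 -0.6006  0.0812]
```

View pics/w1.png

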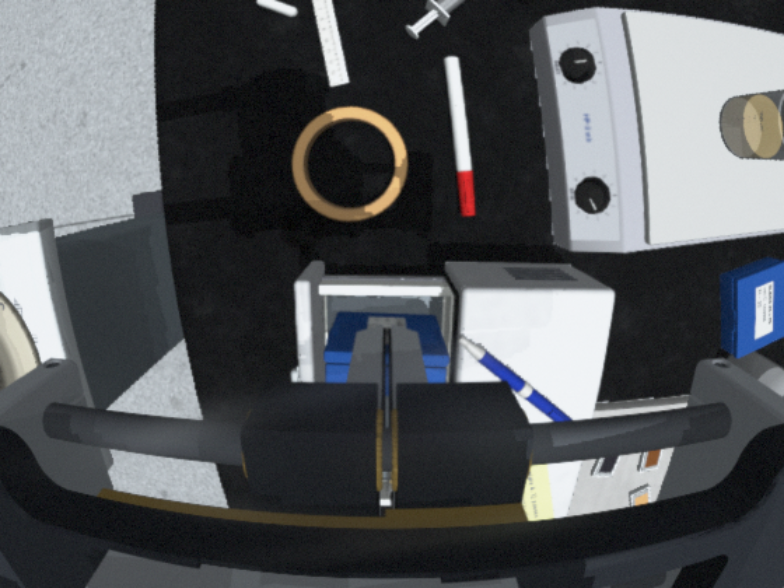

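```bash
python3 - <<'E'
from h import *
import pickle
k=pickle.load(open('w1.pkl','rb')); k['fish']=1
for n,u,v,z in [("lidL",336,314,.108),("lidR",438,315,.108),("wall F",322,293,.046),("wall B",440,293,.046),("hFtop",450,264,.1),("panTop",322,264,.084)]:
  p=px2w(k,u/1.4-.5,v/1.4-.5,z); d=p[:2]-O; print(n,p.round(4),'unit',(d@ux).round(4),(d@uy).round(4))
E
```

```text
lidL [0.4866 0.0756 0.108 ] unit -0.0786 0.1124
lidR [0.5531 0.0707 0.108 ] unit -0.012 0.1117
wall F [0.4686 0.0741 0.046 ] unit -0.0965 0.1097
wall B [0.5613 0.0683 0.046 ] unit -0.0036 0.1098
hFtop [0.563  0.1025 0.1   ] unit -0.0041 0.1441
panTop [0.4769 0.1047 0.084 ] unit -0.0902 0.1408
```

```bash
python3 - <<'E'
from h import *
import pickle
k=pickle.load(open('w1.pkl','rb')); k['fish']=1
for n,u,v,z in [("lidbotL",336,314,.016),("lidbotR",438,315,.016),("lidtopL",326,364,.108),("lidtopR",446,364,.108),("wall F",322,293,.046),("hFtop",462,290,.1),("panTop",322,264,.008)]:
  p=px2w(k,u/1.4-.5,v/1.4-.5,z); d=p[:2]-O; print(n,p.round(4),'unit',(d@ux).round(4),(d@uy).round(4))
E
```

```text
lidbotL [0.4739 0.0467 0.016 ] unit -0.0895 0.0828
lidbotR [0.5621 0.0403 0.016 ] unit -0.0011 0.0819
lidtopL [0.4762 0.0403 0.108 ] unit -0.0868 0.0765
lidtopR [0.5576 0.0352 0.108 ] unit -0.0052 0.0766
wall F [0.4686 0.0741 0.046 ] unit -0.0965 0.1097
hFtop [0.5705 0.0844 0.1   ] unit 0.0046 0.1265
panTop [0.4648 0.09   0.008 ] unit -0.1013 0.1253
```

```bash
python3 - <<'E'
from h import *
np.set_printoptions(precision=4,suppress=True)
r.move_l(U(-.045,.13,.117),vel=.12)
print(r.move_l(U(-.045,.097,.117),vel=.06,guard=6))
print(r.move_l(U(-.045,.049,.117),vel=.03,guard=6), telemetry.current_ee_pos(),telemetry.current_wrist_force())
r.hold(.5)
im=vision.snapshot("top")
cv2.imwrite('pics/c2.png',cv2.resize(im[170:280,180:290,::-1],(500,500),interpolation=cv2.INTER_CUBIC))
print(telemetry.current_t())
a=vision.snapshot("scene"); cv2.imwrite('pics/s2.png',cv2.resize(a[190:320,180:360,::-1],(720,520),interpolation=cv2.INTER_CUBIC))
for d in models.mark_of("box_mid","scene")+models.mark_of("box_mid","top"): print(np.array(d['at']),round(d['score'],2))
E
```

```text
False
False [0.5162 0.0104 0.117 ] [0.4698 0.0345 0.6682]
9.2583
[ 0.7113 -0.4413  0.0447] 0.84
[ 0.5994 -0.2823  0.0456] 0.82
[ 0.5071 -0.0371  0.0344] 0.64
[ 0.4483 -0.2422  0.0471] 0.59
[ 0.5059 -0.0377  0.0335] 0.94
[ 0.4489 -0.2377  0.0494] 0.91
[ 0.5953 -0.2824  0.0452] 0.76
[ 0.7084 -0.4367  0.0428] 0.74
```

View pics/s2.png

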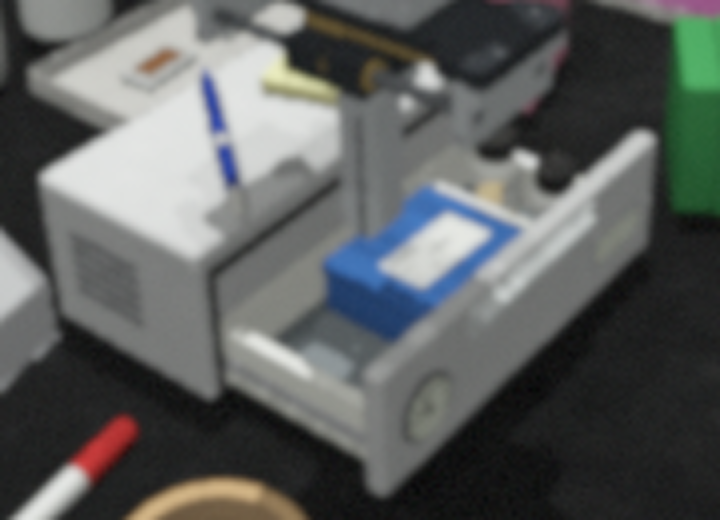

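```bash
python3 - <<'E'
from h import *
np.set_printoptions(precision=4,suppress=True)
def st(s): p=telemetry.current_ee_pos(); print(s,p,((np.array(p)[:2]-O)@ux).round(4),telemetry.current_wrist_force(),round(telemetry.current_t(),2))
r.move_l(U(-.045,.049,.2),vel=.15)
r.move_l(U(-.175,.005,.2),vel=.15)
r.move_l(U(-.175,.005,.077),vel=.12); st('down')
print(r.move_l(U(-.142,.005,.077),vel=.06,guard=6)); st('near')
print(r.move_l(U(-.05,.005,.077),vel=.027,guard=8)); st('pushed')
im=vision.snapshot("top")
cv2.imwrite('pics/c3.png',cv2.resize(im[170:280,180:290,::-1],(500,500),interpolation=cv2.INTER_CUBIC))
E
```

```text
down [ 0.3842 -0.0256  0.0774] -0.1744 [ 0.5666  0.0863 -0.1204] 12.35
False
near [ 0.4163 -0.0275  0.0768] -0.1423 [-0.4215  0.2132 -0.1743] 13.05
False
pushed [ 0.5085 -0.0333  0.077 ] -0.0499 [-1.2655 -1.5383 -0.0235] 16.61
```

```bash
python3 - <<'E'
import cv2,numpy as np
cv2.imwrite('pics/c23.png',cv2.resize(np.hstack([cv2.imread('pics/c2.png'),cv2.imread('pics/c3.png')]),(800,400)))
E
```

```text
(no output)
```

View pics/c23.png

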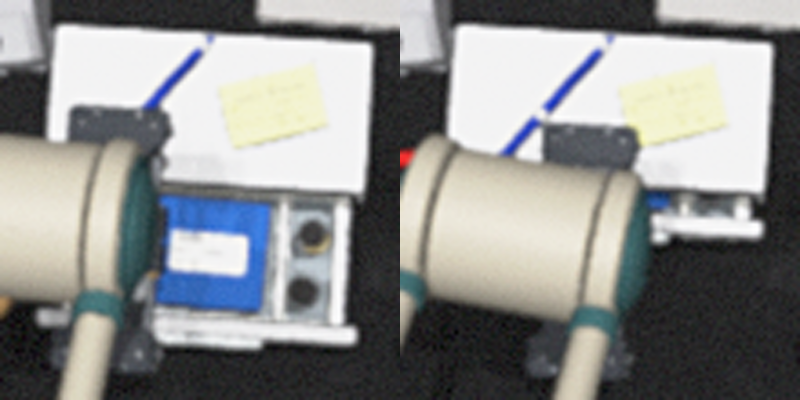

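```bash
python3 - <<'E'
from h import *
np.set_printoptions(precision=4,suppress=True)
def st(s): p=telemetry.current_ee_pos(); print(s,p,((np.array(p)[:2]-O)@ux).round(4),telemetry.current_wrist_force(),round(telemetry.current_t(),2))
print(r.move_l(U(-.01,.005,.077),vel=.015,guard=8)); st('shut')
r.hold(.3); st('hold')
x=(np.array(telemetry.current_ee_pos())[:2]-O)@ux
r.move_l(U(x-.06,.005,.077),vel=.1)
r.move_l(U(x-.06,.005,.2),vel=.15)
r.move_to([.2,-.45,.25],Q); 
im=vision.snapshot("top"); a=vision.snapshot("scene")
A=cv2.resize(im[165:275,175:285,::-1],(400,400),interpolation=cv2.INTER_CUBIC)
B=cv2.resize(a[190:310,190:310,::-1],(400,400),interpolation=cv2.INTER_CUBIC)
cv2.imwrite('pics/f.png',np.hstack([A,B]))
for c in("top","scene"):
  for n in("drawer_pull","dry_unit"):
    for d in models.mark_of(n,c)[:1]: p=np.array(d['at']); print(c,n,p,round(d['score'],2),'unit x',(p[:2]-O)@ux)
st('end')
E
```

```text
True
shut [ 0.5289 -0.0345  0.0763] -0.0295 [1.3289 0.1491 0.049 ] 18.21
hold [ 0.5274 -0.0346  0.0758] -0.0309 [ 0.1951 -0.3099 -0.2375] 18.51
top drawer_pull [ 0.5419 -0.0341  0.0716] 0.89 unit x -0.016533951786107812
top dry_unit [ 0.5614 -0.0412 -0.0006] 0.81 unit x 0.003374367431243348
scene drawer_pull [ 0.5435 -0.0407  0.0727] 0.7 unit x -0.014521600933170559
scene dry_unit [ 0.5614 -0.0377 -0.0007] 0.83 unit x 0.003154013263050017
end [ 0.2005 -0.4497  0.25  ] -0.3311 [-0.1595  0.9225 -0.3761] 22.34
```

View pics/f.png

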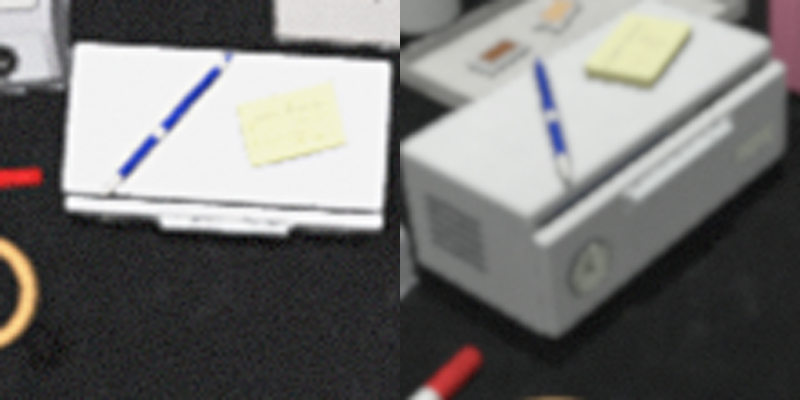

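```bash
python3 - <<'E'
from h import *
np.set_printoptions(precision=4,suppress=True)
def st(s): p=telemetry.current_ee_pos(); print(s,p,((np.array(p)[:2]-O)@ux).round(4),telemetry.current_wrist_force(),round(telemetry.current_t(),2))
r.move_to(U(-.09,.005,.2),Q)
r.move_l(U(-.09,.005,.077),vel=.15)
r.move_l(U(-.042,.005,.077),vel=.06,guard=8)
for g in (2.5,7):
  print(r.move_l(U(-.015,.005,.077),vel=.012,guard=g)); st(g)
r.move_l(U(-.09,.005,.077),vel=.1)
r.move_l(U(-.09,.005,.2),vel=.15)
r.move_to([.2,-.45,.25],Q); 
vision.snapshot("top"); vision.snapshot("scene")
for c in("top","scene"):
  for n in("drawer_pull","dry_unit","tape_roll","marker_red"):
    for d in models.mark_of(n,c)[:1]: p=np.array(d['at']); print(c,n,p,round(d['score'],2),'unit x',(p[:2]-O)@ux)
st('end')
E
```

```text
True
2.5 [ 0.5289 -0.0346  0.0764] -0.0295 [ 0.1667 -0.094   0.1288] 27.29
True
7 [ 0.5288 -0.0345  0.0757] -0.0296 [-0.3064 -0.1137 -0.4261] 27.81
top drawer_pull [ 0.5437 -0.033   0.0741] 0.83 unit x -0.0148067768719386
top dry_unit [ 0.5598 -0.0384  0.0024] 0.71 unit x 0.0016012582466301685
top tape_roll [ 0.4993  0.1724 -0.0022] 0.63 unit x -0.07205033596732108
top marker_red [0.5878 0.1904 0.0021] 0.44 unit x 0.015140843856186527
scene drawer_pull [ 0.5422 -0.0386  0.0723] 0.65 unit x -0.01595123443725903
scene dry_unit [ 0.5634 -0.0383 -0.0001] 0.84 unit x 0.005187820575884819
scene tape_roll [0.4997 0.1708 0.0032] 0.94 unit x -0.07155039617077526
scene marker_red [ 0.5891  0.1907 -0.0022] 0.65 unit x 0.016419377359228143
end [ 0.2001 -0.4499  0.25  ] -0.3314 [-0.1937  0.874   0.1031] 31.84
```

Both pushes stopped hard at the same point (-0.0295), so the drawer is at its end stop. I'm handing the job in.

```bash
python3 -c "
from h import *
r.sign_off(); print(telemetry.current_t())"
```

```text
the job is handed in; nothing more can be done
the job is handed in; nothing more can be done
```

The slide box lies flat in its compartment with the label up, and the drawer is shut. I handed the job in at about 32 s of the 51 s allowed.

- **Box:** I tipped it with the closed fingertips near the top of the lid. Afterwards the pictures showed it flat and clear of the divider. The networks put its centre at z ≈ 0.034 m; 0.033 m is expected when it lies flat.
- **Drawer:** I pushed it slowly at the middle of the pull until it hit the stop. A second light push stopped at the same place. The pull ended about 16–21 mm in front of the housing face by the networks' estimate, against about 20 mm expected when shut.
- **Vials:** both stood upright after the box fell. I could not see them once the drawer was shut. The push was slow, and I saw no force peaks before the stop.
- **Bystanders:** no contact was seen. The tape roll and marker looked undisturbed in the pictures; I did not measure their positions before and after. I did not check the notebook at the end, but the arm did not work near it.

No check failed or disagreed.

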